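# Fit a hook carrier on a mail-pouch frame

### The job

Finish setting up the pouch frame: take the hook carrier with the yellow plate, slip it over the open end of the empty right-hand rail with its hook to the outside of the frame, and slide it gently round the bend and along the side leg until it rides over the spring catch and clicks home in front of the stop. Do not force it, then let go, and leave everything else on the bench as it is.

Things in the scene. Friction and masses are not known exactly. Their poses are not given: they have to be found in the camera images.
- carrier: Hook carrier with the YELLOW plate, loose, upright on the bench at first, 80 to 130 g. White nylon block 26 mm long (own x), 30 wide (y), a round 14 mm hole bored right through along x. Origin: middle of the underside, z up. Over the origin: bore axis 21 mm, block top 37 mm, yellow plate 37 to 82 mm. Its +x end goes first on the rail. The steel hook is on its -y side.
- carrier_plate (a point): Centre of the yellow plate on top, the part to pinch: 30 mm long (x), 8 thick (y), 45 tall (z); 59.5 mm over the carrier's origin, same axes.
- carrier_bore (a point): Middle of the carrier's 14 mm bore; the bore runs along the carrier's x. Same axes.
- carrier_hook (a point): Tip of the carrier's steel hook, 33 mm out on the -y side and 9 mm above the bore axis. It must be outside the frame: towards frame -x at the rail's open end, towards frame -y on the side leg.
- carrier_sole (a point): Middle of the sole under the carrier's block, at the top of its cross notch (13 mm long in x, 3 mm deep), into which the spring catch drops. The sole is 22 mm wide, from 18 mm behind to 20 mm ahead of the middle, ramped up at the leading +x end.
- frame: Green bench-top pouch frame, fixed. Origin on the bench midway between its two green uprights (near faces at frame x = 0, y = +-160 mm); +x points away from the robot at yaw 0, +y left. From each upright a level steel rail, 12 mm thick, axis 180 mm high, runs towards -x and bends inwards. The right-hand rail (y negative) is empty; the left already has a green-plated carrier, top 241 mm high.
- rail_end (a point): Tip of the right-hand rail's rounded open end, on its axis: frame (-230, -39, 180) mm. From it the rail runs straight along frame -y to y = -60, then enters the bend. Nothing holds the rail up between here and the stop. Axes as the frame's.
- bend_centre (a point): Centre of the right-hand rail's quarter bend, frame (-130, -60, 180) mm; radius 100 mm to the rail axis. The bend goes from frame (-230, -60) to (-130, -160) mm; the carrier's x turns from frame -y to frame +x. Axes as the frame's.
- leg_post (a point): Where the axis of the straight right-hand side leg meets its upright, frame (0, -160, 180) mm; the leg starts at the bend's end, frame (-130, -160). On it an aluminium stop collar is clamped; its black rubber face is anywhere between frame x = -80 and -45 mm, set anew each time and not measured: feel for it. A 10 N push against it is plenty; 20 N is forcing it.
- left_end (a point): Tip of the left-hand rail's open end, facing the right-hand one across a 78 mm gap; axes as the frame's.
- catch (a joint): Spring catch: round-nosed plunger pushing up from below the right-hand leg, 13 mm before the stop's rubber face. Value: how far it is pressed down (m). 0 free; 0.005 to 0.0075 with the sole riding over it (3 to 9 N of push, felt from about 25 mm before home); about 0.0024 when home and let go. With the block against the rubber the notch stands over it.
- spare: A spare hook carrier just like the first but with a BLUE plate, loose on the bench on the other side; leave it where it stands. Axes and origin as for the yellow one.
- datestamp: Wooden-handled date stamp standing on the bench, 32 mm wide, 92 mm tall; origin under its middle. Leave alone.
- inkpad: Ink pad, 75 x 110 x 18 mm; origin under its middle. Leave alone.
- taperoll: Roll of brown packing tape lying flat, 96 mm across, 48 mm high; origin under its middle. Leave alone.
- parcel: Small cardboard parcel, 120 x 90 x 60 mm; origin under its middle. Leave alone.
- collar: Spare aluminium collar, 26 x 26 x 12 mm with a hole, lying on the bench inside the frame; origin under its middle. Leave alone.
There are look-alikes about, which are no part of the job. What is shaped like the carrier but purple is not meant.

How it is judged:
On the way, in this order (a step that is already met when the one before it is completed fails the run):
1. the yellow carrier is threaded on the open end of the right-hand rail, hook outwards (y of carrier in the frame of frame between -0.1 and -0.045 m and x of carrier in the frame of frame between -0.24 and -0.21 m and x of carrier_hook in the frame of frame below -0.245 m and height (world z) of carrier between 0.15 and 0.168 m), for 0.05 s.
2. it has been slid round the bend on to the side leg, turned with the rail (x of carrier in the frame of frame above -0.13 m and y of carrier in the frame of frame between -0.165 and -0.155 m and angle between the x axis of carrier and the x axis of frame, either way round below 0.15 rad and height (world z) of carrier between 0.15 and 0.168 m), for 0.05 s.
3. its sole has ridden over the spring catch, pressing it right down (value of joint catch above 0.0048 m), for 0.02 s.
At the end, for the whole second after the job is handed in: The yellow carrier hangs on the right-hand side leg in front of the stop, within 5 mm of the rail line and 0.15 rad of its direction, hook outside the frame, upright, at rest and let go, with the spring catch dropped into its notch (catch reading between 0.6 and 3.6 mm) (value of joint catch between 0.0006 and 0.0036 m and x of carrier in the frame of frame between -0.104 and -0.05 m and y of carrier in the frame of frame between -0.165 and -0.155 m and y of carrier_hook in the frame of frame below -0.18 m and angle between the x axis of carrier and the x axis of frame, either way round below 0.15 rad and angle between carrier's own z axis and vertical below 0.2 rad and linear speed of carrier below 0.02 m/s); the robot touches nothing.
It fails at once if the carrier is forced: more than 35 N between it and the frame, over all contacts (rail, catch or stop) (contact force between carrier and frame above 35 N).
It fails at once if the robot strikes the frame with more than 15 N (contact force between any of the fingers, the arm and frame above 15 N).
It fails at once if the blue carrier or another bystander is shifted by more than 20 mm (distance of any of spare, datestamp, inkpad, taperoll, parcel, collar from where it was at the start of the episode above 0.02 m).
It also fails if it takes over 72 s, if anything falls off the work surface, if the arm or the gripper's body presses on something with over 40 N, if the wrist force passes 120 N, or if a joint passes its speed limit or range.

### The arm

A 7-joint arm with a two-finger parallel gripper is mounted at the origin on the work surface. World frame = base frame: x ahead of the robot, y to its left, z up, the work surface at z = 0. Lengths are in m, angles in rad, forces in N, time in s.
With the tool pointing down it reaches from about 0.4 to 0.85 m from the base axis. Payload 10.4 kg.
Tool frame: the origin (TCP) lies between the finger pads; the fingertips stand 19 mm ahead of it and the grasp point (between the pads) is the TCP; z points along the fingers, x is the direction in which the jaws open and shut, and the axes are right-handed (so a half turn about z gives the same grasp; the last joint's range is limited). The gripper opens to 87 mm and grips with 3 to 60 N. Pads are 19 mm wide; open, the fingers measure 117 mm over their backs; the gripper's body (75 mm by 190 mm) begins 51 mm behind the grasp point.
Start: joints at [-1.134, 0.332, -0.065, 1.46, 0.022, 1.35, -0.088], TCP at [0.277, 0.56, 0.242] pointing down, gripper open.
Joint ranges: [-2.6, 2.6], [-0.5, 2.12], [-1.47, 1.34], [0.16, 2.42], [-1.27, 4.41], [0.06, 2.06], [-2.6, 2.6]. Speed limits (rad/s): [2.22, 2.22, 2.79, 2.79, 3.14, 3.14, 3.14].

### API

Orientations are given as a unit quaternion [x, y, z, w].
In Python, from bench import * gives the robot as it stands.
- The arm moves only by the tool step_arm, never from a script. Its argument "commands" is a list of rows, each a list of 6 numbers: the shift along the tool's x, y, z in m, then the turn, a rotation vector about the tool's x, y, z in rad. In form: [[tx, ty, tz, rx, ry, rz], ...]. A call has 1 to 12 rows; each row shifts and turns the commanded pose from where the row before left it, along the tool's axes as they then stand; what a row does not reach is not made up. A row lasts 1/10 s, in which the tool goes at most 50 mm and 8.59 degrees, less where a joint would pass 70% of its speed; a pose out of reach is approached as far as the arm can. A call with a gripper value outside its range is refused whole. "gripper" is the opening, from 0 (shut) to 1 (fully open), set as the call begins (left out, the last holds). The fingers move at their own pace and stop on an object; "grip_force" is the grip in N (left out, the last holds). Time passes only in rows, so rows that do not move let the fingers close. It gives the time, the measured TCP pose, the force and the opening at its end, in the units of the state.
- read_state(): the state, without advancing time (a new reading comes with each control period).
- camera(name): name is "side" or "top" or "wrist"; returns the picture (400x640x3 uint8, red, green, blue); there is no depth.
- get_calibration(name): a dict with "fx", "fy", "cx", "cy" (pixels), "R" (3x3) and "t" (3): a world point X has camera coordinates R X + t. Camera axes: x right, y down, z forward; pixel columns grow to the right and rows downward; lengths in m; the calibration is good to about 2 mm. The wrist camera is an equidistant fisheye: a pixel r from the principal point sees the ray r / f radians off the axis. A picture is of the moment at which its call begins: read the wrist's pose just before it. get_calibration takes no time and is no camera call; for the wrist camera it gives the pose at the moment of the call.
- close_job(): hands the job in, once; it reports no verdict.
The state is a dict: "time": time; "joint_positions": joint angles; "joint_vel": joint speeds; "joint_torque": joint torques, N m; "ee_pos": TCP position; "eef_rot": TCP orientation; "ft_force": force on the tool from outside, world axes, zero at the start; "torque": the same for the moment, N m; "width": finger opening in m.
Only numpy, scipy, OpenCV 4.12 (cv2) and the standard library are available. Lean on these libraries where they do the work, as an engineer would, in place of code of your own. Each camera call takes 0.05 s, during which the arm holds its last target. There are 200 camera calls.

## Working session

There is one attempt and no reset: what is moved stays moved. The work goes in short steps, Python scripts to look and compute and a tool call to move; the robot and the scene stay as the last step left them, time stands still between calls to the robot, and variables do not carry over. Pictures are saved under pics/ and viewed, on a budget of 10 in all, crops included, one or two more only if the job needs it, and the job is handed in when it is done.

Besides the shell and the picture viewer there is one more tool, called after ">>>" as a command line: name --pt "numbers of a row" for each row, then --argument value for the rest. step_arm: Moves the arm, as the interface text tells. Its arguments: {"type":"object","properties":{"commands":{"type":"array","items":{"type":"array","items":{"type":"number"}}},"gripper":{"type":"number"},"grip_force":{"type":"number"}},"required":["commands"]}

```bash
ls; mkdir -p pics; python3 - <<'E'
from bench import *
import cv2
for n in("top","side"):
    cv2.imwrite(f"pics/{n}0.png",camera(n)[:,:,::-1])
    c=get_calibration(n);print(n,c)
s=read_state();print(s)
E
```

```text
pics
top {'fx': 374.57694638195187, 'fy': 374.57694638195187, 'cx': 320.25037493124586, 'cy': 198.673774026288, 'R': array([[ 0.02824825, -0.9994133 , -0.01936734],
       [-0.98816039, -0.02499675, -0.15137438],
       [ 0.15080145,  0.0234141 , -0.98828675]]), 't': array([-0.01162251,  0.54785611,  1.09833239])}
side {'fx': 382.6020927863453, 'fy': 382.6020927863453, 'cx': 319.8877191842182, 'cy': 200.4161287406532, 'R': array([[ 0.92716159, -0.37457836,  0.0079023 ],
       [-0.24209204, -0.61506033, -0.75039472],
       [ 0.28594201,  0.69382407, -0.66094275]]), 't': array([-0.49455434,  0.22230758,  1.20732463])}
{'time': 0.1, 'joint_positions': array([-1.13362661,  0.33279296, -0.06469111,  1.46086142,  0.02158458,
        1.34991438, -0.08849657]), 'joint_vel': array([ 0.00073582, -0.00124302,  0.00108189, -0.00237478,  0.00116111,
        0.00042361,  0.00072927]), 'joint_torque': array([ 9.46139517e-04, -6.24547148e+01,  2.42370134e-02, -3.90718138e+01,
       -6.13460178e-02,  3.64597770e-02,  8.96815141e-05]), 'ee_pos': array([0.27719523, 0.55979955, 0.24084133]), 'eef_rot': array([ 8.49626788e-01,  5.27384026e-01, -5.31614334e-04,  3.57647452e-04]), 'ft_force': array([ 1.14749965, -0.70554211, -0.08299924]), 'torque': array([-0.00736592, -0.0319262 ,  0.00141804]), 'width': 0.0869040753716778}
```

View pics/top0.png

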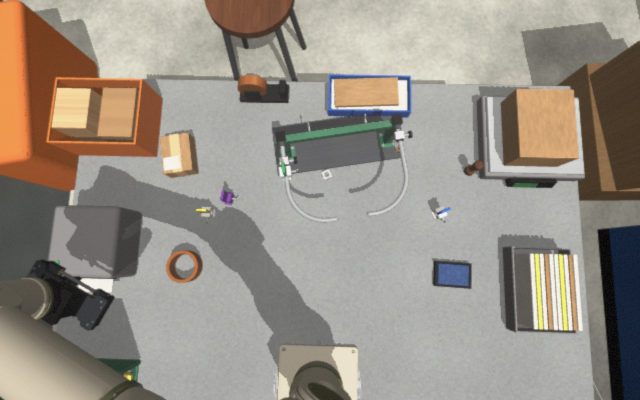

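View pics/side0.png

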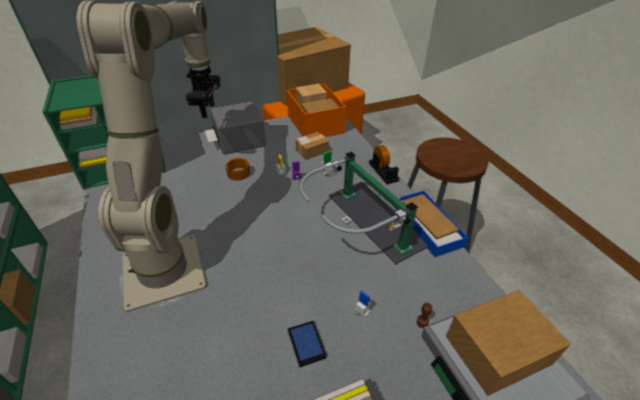

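The top view shows the yellow carrier at (205,211), the purple look-alike at (228,197), blue spare at (440,212), and right rail end at about (369,214), with the left rail tip at (336,219). Side view: yellow at (281,160), purple at (296,170). I'll confirm them in an enlarged crop.

```bash
python3 - <<'E'
import cv2,numpy as np
t=cv2.imread("pics/top0.png");s=cv2.imread("pics/side0.png")
def c(im,x,y,w,h,k):
    o=cv2.resize(im[y:y+h,x:x+w],None,fx=k,fy=k,interpolation=cv2.INTER_CUBIC)
    return cv2.resize(o,(400,300)) if o.shape[:2]!=(300,400) else o
A=c(t,190,180,53,40,0.0001) if 0 else cv2.resize(t[185:221,190:238],(400,300),interpolation=cv2.INTER_CUBIC)
B=cv2.resize(s[147:183,262:310],(400,300),interpolation=cv2.INTER_CUBIC)
C=cv2.resize(t[110:230,270:430],(400,300),interpolation=cv2.INTER_CUBIC)
D=cv2.resize(s[145:265,295:455],(400,300),interpolation=cv2.INTER_CUBIC)
cv2.imwrite("pics/crop1.png",np.vstack([np.hstack([A,B]),np.hstack([C,D])]))
E
```

```text
(no output)
```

View pics/crop1.png

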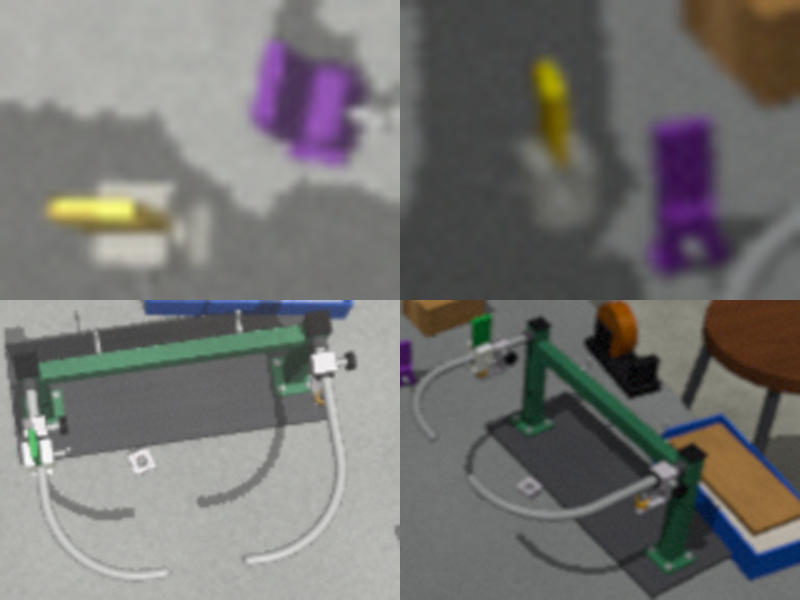

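The crop's top row shows the yellow carrier (plate at crop (90,208), i.e. top px (201,210)) with its white block; the purple look-alike beside it at (228,197) is not meant, and blue is on the other side. The rail tips show at crop (248,561) and (167,574). Next I'll triangulate roughly and compute a move to look closer.

```bash
cat > h.py <<'E'
from bench import *
import numpy as np,cv2
from scipy.spatial.transform import Rotation as Ro
def ray(c,u,v,fish=False):
    x,y=(u-c['cx'])/c['fx'],(v-c['cy'])/c['fy']
    if fish:
        r=np.hypot(x,y)+1e-12; d=np.array([x/r*np.sin(r),y/r*np.sin(r),np.cos(r)])
    else: d=np.array([x,y,1.])
    R=np.array(c['R']);d=R.T@d
    return -R.T@np.array(c['t']),d/np.linalg.norm(d)
def atz(r,z): o,d=r; return o+d*(z-o[2])/d[2]
def tri(*rs):
    A=sum(np.eye(3)-np.outer(d,d) for o,d in rs);b=sum((np.eye(3)-np.outer(d,d))@o for o,d in rs)
    X=np.linalg.solve(A,b); return X,[round(1e3*np.linalg.norm(np.cross(X-o,d)),1) for o,d in rs]
def proj(c,X,fish=False):
    p=np.array(c['R'])@X+c['t']
    if fish:
        th=np.arctan2(np.hypot(p[0],p[1]),p[2]);f=th/np.hypot(p[0],p[1])
        return c['cx']+c['fx']*f*p[0],c['cy']+c['fy']*f*p[1]
    return c['cx']+c['fx']*p[0]/p[2],c['cy']+c['fy']*p[1]/p[2]
def twist(s,pos,Rt):
    "shift in tool axes and rotvec from current pose to target"
    R=Ro.from_quat(s['eef_rot']); return R.inv().apply(np.array(pos)-s['ee_pos']),(R.inv()*Rt).as_rotvec()
E
python3 - <<'E'
from h import *
t=get_calibration("top");s=get_calibration("side")
np.set_printoptions(precision=4,suppress=True)
tp=lambda x,y:(190+x*.12,185+y*.12); sp=lambda x,y:(262+(x-400)*.12,147+y*.12)
tf=lambda x,y:(270+x*.4,110+(y-300)*.4); sf=lambda x,y:(295+(x-400)*.4,145+(y-300)*.4)
print("plate top",tri(ray(t,*tp(92,208)),ray(s,*sp(545,63))))
print("plate ends z82",atz(ray(t,*tp(48,208)),.082),atz(ray(t,*tp(135,208)),.082))
re=atz(ray(t,*tf(248,561)),.18);le=atz(ray(t,*tf(167,574)),.18);print("tips",re,le,np.linalg.norm(re-le))
d=(le-re)/np.linalg.norm(le-re);yaw=np.arctan2(-d[0],d[1]);print("yaw",yaw)
F=Ro.from_euler('z',yaw); o=(re+le)/2-F.apply([-.23,0,0]);o[2]=0;print("frame",o)
for n,p in dict(re=(-.23,-.039,.18),post=(0,-.16,.18),bc=(-.13,-.16,.18),mid=(-.2007,-.1307,.18),lpost=(0,.16,.18)).items():
    X=F.apply(p)+o;u=proj(t,X);v=proj(s,X);print(n,X,u,"crop",(u[0]-270)/.4,(u[1]-110)/.4+300,"side",(v[0]-295)/.4+400,(v[1]-145)/.4+300)
c=get_calibration("wrist");st=read_state();R=Ro.from_quat(st['eef_rot']);cam=-c['R'].T@c['t']
print("cam in tool",R.inv().apply(cam-st['ee_pos']),R.inv().as_matrix()@c['R'].T,c['fx'],c['cx'],c['cy'])
print(R.as_matrix())
E
```

```text
plate top (array([0.4981, 0.3468, 0.0952]), [np.float64(0.2), np.float64(0.2)])
plate ends z82 [0.499  0.3671 0.082 ] [0.4998 0.3362 0.082 ]
tips [ 0.4881 -0.1309  0.18  ] [ 0.472  -0.0456  0.18  ] 0.08682965271835763
yaw 0.18599022340224297
frame [ 0.7061 -0.0457  0.    ]
re [ 0.4872 -0.1266  0.18  ] (np.float64(367.55330022847966), np.float64(214.66428514851563)) crop 243.88325057119914 561.660712871289 side 467.2733910401345 478.0826011365516
post [ 0.7356 -0.2029  0.18  ] (np.float64(396.3223807418666), np.float64(125.2434423650284)) crop 315.8059518546665 338.108605912571 side 681.0850827254882 466.5969405969799
bc [ 0.6079 -0.227   0.18  ] (np.float64(405.4165591918493), np.float64(170.99016263784134)) crop 338.5413979796232 452.4754065946033 side 596.8613022037578 507.53105334541806
mid [ 0.533  -0.2113  0.18  ] (np.float64(399.6455854350544), np.float64(198.37679311815253)) crop 324.11396358763596 520.9419827953814 side 532.3011726400524 515.5919430744775
lpost [0.6765 0.1115 0.18  ] (np.float64(280.97781078749864), np.float64(143.6264518923751)) crop 27.4445269687466 384.06612973093775 side 527.165163636603 336.402947437085
cam in tool [-0.0004 -0.0826 -0.1436] [[ 1.      0.0005 -0.0011]
 [-0.0001  0.9548  0.2974]
 [ 0.0011 -0.2974  0.9547]] 309.70691628693146 314.16767351204084 194.11660778802806
[[ 0.4437  0.8962 -0.0005]
 [ 0.8962 -0.4437 -0.0012]
 [-0.0013  0.     -1.    ]]
```

```bash
cat >> h.py <<'E'
def plan(tgts,dp=3,da=3,s=None):
    "tgts: list of (pos, tool-x azimuth, nrows) with tool pointing down; print rows"
    s=s or read_state();p=np.array(s['ee_pos']);R=Ro.from_quat(s['eef_rot']);rows=[]
    for pos,az,n in tgts:
        ca,sa=np.cos(az),np.sin(az);T=Ro.from_matrix(np.array([[ca,sa,0],[sa,-ca,0],[0,0,-1.]]))
        p0,R0=p,R;dv=(R0.inv()*T).as_rotvec()
        for i in range(1,n+1):
            pt=p0+(np.array(pos)-p0)*i/n;Rt=R0*Ro.from_rotvec(dv*i/n)
            a=np.round(R.inv().apply(pt-p),dp);w=np.round((R.inv()*Rt).as_rotvec(),da)
            rows.append([float(x)+0 for x in (*a,*w)]);p=p+R.apply(a);R=R*Ro.from_rotvec(w)
    for i in range(0,len(rows),12): print(str(rows[i:i+12]).replace(' ','').replace('-0.0,','0,').replace('0.0,','0,').replace('0.0]','0]'))
    print("rotnorm/row",max(np.linalg.norm(r[3:]) for r in rows))
E
python3 - <<'E'
from h import *
plan([((.5,.38,.2),0,9)])
E
```

```text
[[-0.007,0.031,0.005,0,0,0.123],[-0.003,0.032,0.004,0,0,0.124],[0.001,0.031,0.005,0,0,0.123],[0.005,0.032,0.004,0,0,0.124],[0.008,0.031,0.005,0.001,0,0.123],[0.013,0.029,0.004,0,0.001,0.124],[0.015,0.028,0.005,0,0,0.123],[0.02,0.025,0.004,0,0,0.124],[0.022,0.023,0.005,0,0,0.123]]
rotnorm/row 0.12400403219250573
```

>>> step_arm --pt "-0.007 0.031 0.005 0 0 0.123" --pt "-0.003 0.032 0.004 0 0 0.124" --pt "0.001 0.031 0.005 0 0 0.123" --pt "0.005 0.032 0.004 0 0 0.124" --pt "0.008 0.031 0.005 0.001 0 0.123" --pt "0.013 0.029 0.004 0 0.001 0.124" --pt "0.015 0.028 0.005 0 0 0.123" --pt "0.02 0.025 0.004 0 0 0.124" --pt "0.022 0.023 0.005 0 0 0.123" --pt "0 0 0 0 0 0" --pt "0 0 0 0 0 0" --gripper 0.7 --grip_force 25

```text
time: 1.2
ee_pos: [0.5007, 0.3796, 0.1999]
eef_rot: [1.0, -0.0, -0.0, -0.0]
ft_force: [-0.5, 0.3, -0.9]
width: 0.0612
```

```bash
cat > snap.py <<'E'
from h import *
import pickle,sys
n=sys.argv[1];s=read_state();c=get_calibration("wrist");im=camera("wrist")[:,:,::-1]
pickle.dump((c,s,im),open(f"pics/{n}.pkl","wb"));cv2.imwrite(f"pics/{n}.png",im)
print(s['time'],s['ee_pos'],s['eef_rot'],s['width'])
E
python3 snap.py w1
```

```text
1.2 [0.50067171 0.3796253  0.19992363] [ 9.99999903e-01 -2.34952400e-04 -1.96789745e-04 -3.15086019e-04] 0.0611801752799513
```

View pics/w1.png

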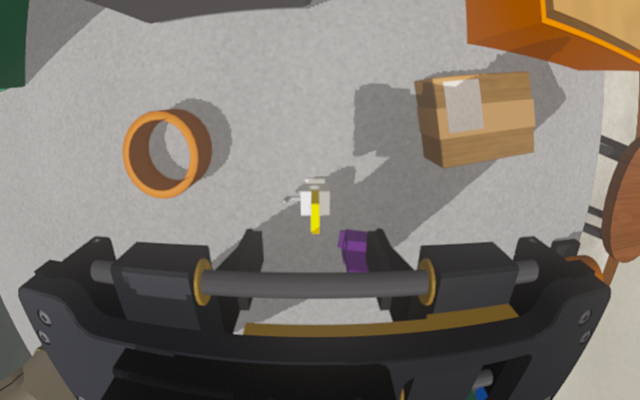

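Wrist view: yellow plate at (315,215), block (314,203), hook tip to the left (world -x) at about (290,198), purple at (353,250) to the right. So carrier x points to world -y, its hook to -x. I move closer for the second view.

>>> step_arm --pt "0 0.009 0.024 0 0 0" --pt "0 0.009 0.023 0 0 0" --pt "-0.001 0.01 0.023 0 0 0" --pt "0 0 0 0 0 0" --pt "0 0 0 0 0 0"

```text
time: 1.75
ee_pos: [0.4989, 0.3535, 0.1311]
eef_rot: [1.0, 0.001, 0.0, -0.001]
ft_force: [-0.3, 0.4, -0.1]
width: 0.061
```

```bash
python3 snap.py w2; python3 - <<'E'
import cv2,numpy as np
a=cv2.imread("pics/w1.png")[165:240,270:370];b=cv2.imread("pics/w2.png")[165:290,240:390]
a=cv2.resize(a,(400,300),interpolation=cv2.INTER_CUBIC);b=cv2.resize(b,(400*6//5+120,500),interpolation=cv2.INTER_CUBIC)
o=np.zeros((600,800,3),np.uint8);o[:300,:400]=a
b=cv2.resize(cv2.imread("pics/w2.png")[180:330,260:360],(400,600),interpolation=cv2.INTER_CUBIC);o[:,400:]=b
cv2.imwrite("pics/crop2.png",o)
E
```

```text
1.75 [0.4989456  0.35350087 0.13108381] [ 9.99999132e-01  9.14247888e-04  4.97062748e-05 -9.47678787e-04] 0.06104032979121825
```

View pics/crop2.png

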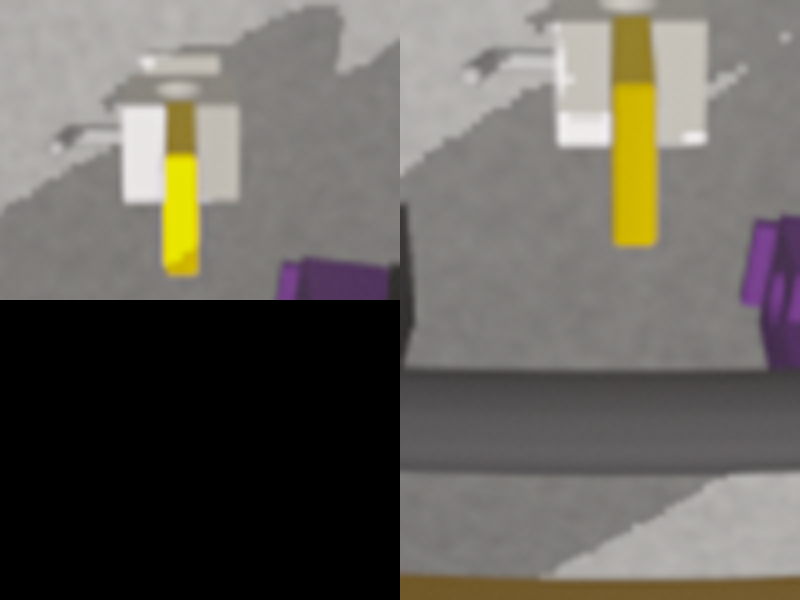

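Both views (scale 4) show the plate's top: w1 crop corners (165,154),(197,154),(163,274),(199,275); w2 crop (612,84),(655,84),(613,246),(657,246). The hook points left, and the purple plate stays clear.

```bash
python3 - <<'E'
from h import *
import pickle
np.set_printoptions(precision=4,suppress=True)
a=pickle.load(open("pics/w1.pkl","rb"));b=pickle.load(open("pics/w2.pkl","rb"))
A=[(165,154),(197,154),(163,274),(199,275)];B=[(612,84),(655,84),(613,246),(657,246)]
P=[]
for p,q in zip(A,B):
    r1=ray(a[0],270+p[0]/4,165+p[1]/4,True);r2=ray(b[0],260+(q[0]-400)/4,180+q[1]/4,True)
    X,e=tri(r1,r2);P.append(X);print(X,e,"z82:",atz(r1,.082),atz(r2,.082))
print(np.mean(P,0))
s=read_state();print(s['ee_pos'])
E
```

```text
[0.4973 0.3651 0.0651] [np.float64(0.2), np.float64(0.2)] z82: [0.4973 0.3711 0.082 ] [0.4975 0.3706 0.082 ]
[0.5046 0.3691 0.0769] [np.float64(0.2), np.float64(0.2)] z82: [0.5044 0.3711 0.082 ] [0.5046 0.3707 0.082 ]
[0.4975 0.3542 0.109 ] [np.float64(0.4), np.float64(0.4)] z82: [0.4967 0.3416 0.082 ] [0.4977 0.3411 0.082 ]
[0.5049 0.346  0.092 ] [np.float64(0.0), np.float64(0.0)] z82: [0.5051 0.3414 0.082 ] [0.5053 0.3411 0.082 ]
[0.5011 0.3586 0.0857]
[0.4995 0.3539 0.1318]
```

>>> step_arm --pt "0.0015 -0.002 0.02 0 0 0" --pt "0 0 0.02 0 0 0" --pt "0 0 0.02 0 0 0" --pt "0 0 0.0105 0 0 0" --pt "0 0 0 0 0 0" --pt "0 0 0 0 0 0"

```text
time: 2.4
ee_pos: [0.5016, 0.3552, 0.0612]
eef_rot: [1.0, 0.0, 0.001, -0.001]
ft_force: [-0.3, -0.0, -0.2]
width: 0.0613
```

>>> step_arm --pt "0 0 0 0 0 0" --pt "0 0 0 0 0 0" --pt "0 0 0 0 0 0" --pt "0 0 0 0 0 0" --pt "0 0 0 0 0 0" --pt "0 0 0 0 0 0" --gripper 0 --grip_force 25

```text
time: 3.0
ee_pos: [0.5011, 0.3544, 0.06]
eef_rot: [1.0, -0.0, 0.0, -0.001]
ft_force: [0.3, 0.7, 0.4]
width: 0.0208
```

```bash
python3 - <<'E'
from h import *
s=read_state();print(s['ee_pos'],s['ft_force'],s['torque'],s['joint_positions'])
plan([((.502,.354,.26),0,6)])
E
```

```text
[0.50108562 0.35438876 0.05999034] [0.3310397  0.65611963 0.44877644] [-0.09134559  0.02501852 -0.00866757] [-0.85541441  0.46820653  0.20888599  1.69258099 -0.11305196  0.99137029
 -0.60649862]
[[0,0,-0.033,0,0,0],[0,0,-0.034,0,0,0],[0,0,-0.033,-0.001,0,0],[0.001,0,-0.033,0,0,0],[0,0,-0.034,0,0,0],[0,0,-0.033,0,0,0]]
rotnorm/row 0.001
```

>>> step_arm --pt "0 0 0 0 0 0" --pt "0 0 0 0 0 0" --pt "0 0 0 0 0 0" --pt "0 0 0 0 0 0"

```text
time: 3.4
ee_pos: [0.5011, 0.3544, 0.0599]
eef_rot: [1.0, 0.0, 0.0, -0.001]
ft_force: [0.3, -0.2, -0.2]
width: 0.0081
```

>>> step_arm --pt "0 0 -0.02 0 0 0" --pt "0 0 -0.034 0 0 0" --pt "0 0 -0.034 0 0 0" --pt "0 0 -0.034 0 0 0" --pt "0 0 -0.034 0 0 0" --pt "0 0 -0.034 0 0 0" --pt "0 0 0 0 0 0" --pt "0 0 0 0 0 0"

```text
time: 4.2
ee_pos: [0.5011, 0.3542, 0.2502]
eef_rot: [1.0, -0.0, 0.001, -0.001]
ft_force: [0.1, 0.0, -1.6]
width: 0.0081
```

```bash
python3 - <<'E'
from h import *
for i in range(1):
  s=read_state();print(s['ee_pos'],s['eef_rot'],s['ft_force'],s['torque'],s['width'])
plan([((.44,.06,.28),.186,10)])
E
```

```text
[0.50112992 0.35419174 0.25018405] [ 9.99999354e-01 -3.08296247e-05  5.22379849e-04 -1.00897744e-03] [ 0.11686363  0.02203617 -1.64701846] [-0.04049189  0.02448391  0.03359224] 0.008138595330053547
[[-0.006,0.029,-0.003,0,0,-0.019],[-0.007,0.03,-0.003,0,0,-0.018],[-0.007,0.029,-0.003,-0.001,0,-0.019],[-0.008,0.029,-0.003,0,0,-0.018],[-0.008,0.029,-0.003,0,-0.001,-0.019],[-0.009,0.029,-0.003,0,0,-0.019],[-0.009,0.028,-0.003,0,0,-0.018],[-0.01,0.028,-0.003,-0.001,0,-0.019],[-0.01,0.029,-0.003,0,0,-0.018],[-0.011,0.028,-0.003,0,0,-0.019]]
rotnorm/row 0.019026297590440448
```

```bash
python3 - <<'E'
from h import *
plan([((.43,.06,.28),.186,8),((.422,-.16,.28),.186,6)])
E
```

```text
[[-0.009,0.037,-0.004,0,0,-0.023],[-0.01,0.036,-0.004,0,0,-0.024],[-0.01,0.037,-0.003,-0.001,0,-0.023],[-0.012,0.036,-0.004,0,-0.001,-0.023],[-0.012,0.035,-0.004,0,0,-0.023],[-0.013,0.036,-0.004,0,0,-0.024],[-0.014,0.035,-0.003,-0.001,0,-0.023],[-0.015,0.035,-0.004,0,0,-0.023],[-0.008,0.036,0,0,0,0],[-0.008,0.036,0,0,0,0],[-0.008,0.035,0,0,0,0],[-0.008,0.036,0,0,0,0]]
[[-0.008,0.036,0,0,0,0],[-0.008,0.036,0,0,0,0]]
rotnorm/row 0.024
```

>>> step_arm --pt "-0.009 0.037 -0.004 0 0 -0.023" --pt "-0.01 0.036 -0.004 0 0 -0.024" --pt "-0.01 0.037 -0.003 -0.001 0 -0.023" --pt "-0.012 0.036 -0.004 0 -0.001 -0.023" --pt "-0.012 0.035 -0.004 0 0 -0.023" --pt "-0.013 0.036 -0.004 0 0 -0.024" --pt "-0.014 0.035 -0.003 -0.001 0 -0.023" --pt "-0.015 0.035 -0.004 0 0 -0.023" --pt "-0.008 0.036 0 0 0 0" --pt "-0.008 0.036 0 0 0 0" --pt "-0.008 0.035 0 0 0 0" --pt "-0.008 0.036 0 0 0 0"

```text
time: 5.4
ee_pos: [0.4236, -0.0878, 0.2785]
eef_rot: [0.996, 0.093, -0.001, 0.0]
ft_force: [1.4, -0.3, -1.2]
width: 0.0078
```

>>> step_arm --pt "-0.008 0.036 0 0 0 0" --pt "-0.008 0.036 0 0 0 0" --pt "0 0 0 0 0 0" --pt "0 0 0 0 0 0" --pt "0 0 0 0 0 0"

```text
time: 5.9
ee_pos: [0.422, -0.1591, 0.2791]
eef_rot: [0.996, 0.094, -0.001, 0.0]
ft_force: [-0.5, -0.1, -0.7]
width: 0.0076
```

```bash
python3 snap.py w3; python3 - <<'E'
from h import *
plan([((.560,-.134,.28),.186,4)])
E
```

```text
5.9 [ 0.42198534 -0.15912403  0.27908812] [ 9.95609030e-01  9.36033584e-02 -1.01004841e-03  2.24315343e-04] 0.00759398975023222
[[0.035,0,0,0,0,0],[0.035,0.001,0,0,0.001,0.001],[0.035,0,-0.001,0,0,0],[0.035,0,0,0,0.001,0.001]]
rotnorm/row 0.001414213562373095
```

>>> step_arm --pt "0.035 0 0 0 0 0" --pt "0.035 0.001 0 0 0.001 0.001" --pt "0.035 0 -0.001 0 0 0" --pt "0.035 0 0 0 0.001 0.001" --pt "0 0 0 0 0 0" --pt "0 0 0 0 0 0" --pt "0 0 0 0 0 0"

```text
time: 6.65
ee_pos: [0.5594, -0.1354, 0.2808]
eef_rot: [0.996, 0.092, 0.001, 0.0]
ft_force: [0.2, 0.1, -1.2]
width: 0.0078
```

```bash
python3 snap.py w4; python3 - <<'E'
import cv2,numpy as np
a=cv2.imread("pics/w3.png")[100:300,260:526];b=cv2.imread("pics/w4.png")[100:300,120:386]
cv2.imwrite("pics/crop3.png",np.hstack([cv2.resize(x,(400,300),interpolation=cv2.INTER_CUBIC) for x in(a,b)]))
E
```

```text
6.65 [ 0.55937427 -0.13535203  0.28079386] [9.95770003e-01 9.18793466e-02 5.24605519e-04 1.03762709e-04] 0.00784986817100551
```

View pics/crop3.png

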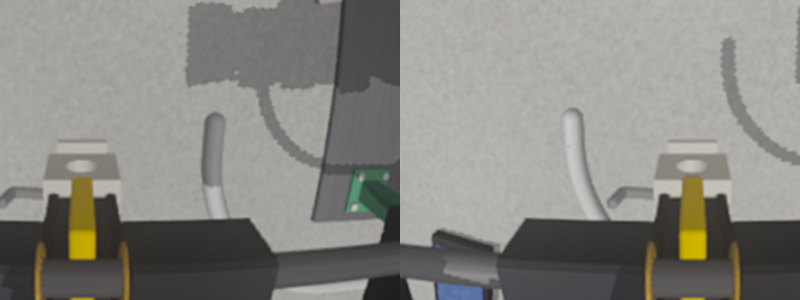

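w3 (left) shows the rail tip at crop (215,113) right of the held carrier, w4 (right) at crop (571,108); the carrier hangs upright, hook to the left. I enlarge the tips and the held carrier.

```bash
python3 - <<'E'
import cv2,numpy as np
o=np.zeros((600,800,3),np.uint8)
def cr(n,x,y,w,h): return cv2.resize(cv2.imread(f"pics/{n}.png")[y:y+h,x:x+w],(w*8,h*8),interpolation=cv2.INTER_CUBIC)
o[:,:280]=cr("w3",385,172,35,75)
o[:,280:560]=cr("w4",220,168,35,75)
o[:,560:800]=cr("w4",300,215,30,75)
for k in range(0,600,80): o[k,::4]=(0,0,255)
cv2.imwrite("pics/crop4.png",o)
E
```

```text
(no output)
```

View pics/crop4.png

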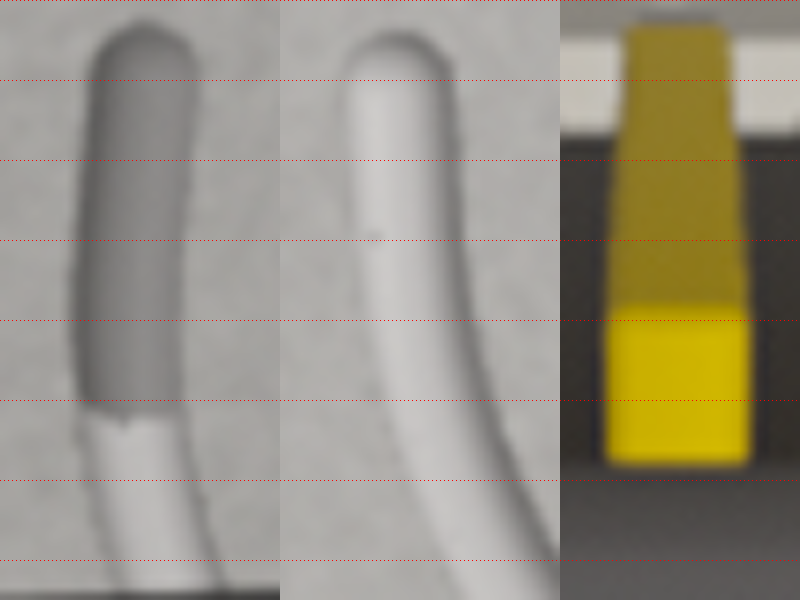

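Tip and side edges read from the enlargement (8x): w3 tip top (145,20), sides e.g. 90/202 at y=80; w4 tip top (398,32), sides 347/455 at y=80; the held plate's near top edge spans 606–750. Now I fit the rail model.

```bash
cat > fit.py <<'E'
from h import *
import pickle
from scipy.optimize import least_squares
np.set_printoptions(precision=4,suppress=True)
L=lambda n:pickle.load(open(f"pics/{n}.pkl","rb"))
def rays(n,x0,y0,pts,k=8): c=L(n)[0];return [ray(c,x0+(x+.5)/k-.5,y0+(y+.5)/k-.5,True) for x,y in pts]
ys=[80,160,240,320,400,480,560]
E3=[(90,202),(80,197),(74,188),(70,183),(76,184),(90,201),(108,222)]
E4=[(347,455),(350,463),(358,468),(371,480),(387,500),(408,526),(440,555)]
G=[]
for n,x0,y0,E,off in(("w3",385,172,E3,0),("w4",220,168,E4,280)):
    for y,(l,r) in zip(ys,E): G+=rays(n,x0,y0,[(l-off,y),(r-off,y)])
T=rays("w3",385,172,[(145,20)])+rays("w4",220,168,[(118,32)])
a=np.linspace(0,np.pi/2,60)
ax=np.vstack([np.c_[np.full(30,-.23),np.linspace(-.045,-.06,30)],np.c_[-.13-.1*np.cos(a),-.06-.1*np.sin(a)],np.c_[np.linspace(-.13,0,60),np.full(60,-.16)]])
def dist(r,W): o,d=r; v=W-o; return np.sqrt(((v-np.outer(v@d,d))**2).sum(1)).min()
def world(p,P): return Ro.from_euler('z',p[2]).apply(P)+[p[0],p[1],0]
def res(p,wl=None):
    W=world(p,np.c_[ax,np.full(len(ax),p[3])])
    out=[dist(g,W)-.006 for g in G]+[2*(dist(t,W)-.006) for t in T]
    return np.array(out+[(p[3]-.18)/3,(p[2]-.186)*.02])
if __name__=="__main__":
    f=least_squares(res,[.706,-.0457,.186,.18],diff_step=1e-4);p=f.x
    print(p,1e3*f.fun.round(5)); print("tip",world(p,np.array([[-.23,-.039,.18],[-.13,-.16,.18],[0,-.16,.18]])))
    f2=least_squares(lambda q:res([*q,.18]),p[:3],diff_step=1e-4);print(f2.x,np.sqrt(np.mean(f2.fun**2)),"tip",world(f2.x,np.array([[-.23,-.039,.18]])))
    # plate in hand, seen in w4: near top edge y=310, far 462
    c,s,_=L("w4");R=Ro.from_quat(s['eef_rot'])
    for x,y in((606-560,312),(750-560,312),(606-560,462),(750-560,462)):
        r=rays("w4",300,215,[(x,y)])[0]; X=atz(r,s['ee_pos'][2]+.022); print("plate tool",R.inv().apply(X-s['ee_pos']))
E
python3 fit.py; python3 - <<'E'
from h import *
yaw=.186;o=np.array([.7061,-.0457,0]);X=Ro.from_euler('z',yaw).apply([-.15,-.09,0])+o
plan([((X[0],X[1],.28),yaw+np.pi/2,12)])
E
```

```text
[ 0.7094 -0.0453  0.1698  0.1803] [-0.04 -0.18  0.23  0.15  0.09  0.16  0.3   0.09  0.13 -0.24 -0.2   0.34
  0.03  0.34 -0.12 -0.42 -0.02 -0.03 -0.17  0.03 -0.48  0.26 -0.37  0.28
  0.14  0.02  0.39 -0.95  0.52 -0.38  0.11 -0.32]
tip [[ 0.4893 -0.1226  0.18  ]
 [ 0.6083 -0.2249  0.18  ]
 [ 0.7365 -0.203   0.18  ]]
[ 0.7095 -0.0454  0.1696] 0.0003145550690980079 tip [[ 0.4893 -0.1227  0.18  ]]
plate tool [-0.0045 -0.0165 -0.022 ]
plate tool [ 0.0035 -0.0165 -0.022 ]
plate tool [-0.0046 -0.0067 -0.022 ]
plate tool [ 0.0036 -0.0067 -0.022 ]
[[0.001,0.002,0,0,0,-0.131],[0,0.003,0,0,0,-0.131],[0.001,0.003,0,0,0,-0.131],[0,0.002,0,0.001,0,-0.131],[-0.001,0.003,0,0,-0.001,-0.131],[0,0.002,0.001,0,0,-0.132],[-0.001,0.002,0,0,0,-0.131],[-0.002,0.002,0,0,0,-0.131],[-0.002,0.002,0,0,0,-0.131],[-0.002,0.002,0,0,0,-0.131],[-0.002,0.002,0,0,0,-0.131],[-0.002,0.001,0,0.001,0,-0.131]]
rotnorm/row 0.132
```

Fit rms is 0.3 mm, free height 180.3 mm (expected 180); held plate is centred to 0.5 mm. Next, one look at the leg with the tool turned as it will be there.

>>> step_arm --pt "0.001 0.002 0 0 0 -0.131" --pt "0 0.003 0 0 0 -0.131" --pt "0.001 0.003 0 0 0 -0.131" --pt "0 0.002 0 0.001 0 -0.131" --pt "-0.001 0.003 0 0 -0.001 -0.131" --pt "0 0.002 0.001 0 0 -0.132" --pt "-0.001 0.002 0 0 0 -0.131" --pt "-0.002 0.002 0 0 0 -0.131" --pt "-0.002 0.002 0 0 0 -0.131" --pt "-0.002 0.002 0 0 0 -0.131" --pt "-0.002 0.002 0 0 0 -0.131" --pt "-0.002 0.001 0 0.001 0 -0.131"

```text
time: 7.9
ee_pos: [0.5754, -0.1621, 0.2807]
eef_rot: [0.636, 0.771, 0.0, 0.0]
ft_force: [-0.4, -0.1, -1.6]
width: 0.0078
```

>>> step_arm --pt "0 0 0 0 0 0" --pt "0 0 0 0 0 0" --pt "0 0 0 0 0 0"

```text
time: 8.2
ee_pos: [0.5757, -0.1618, 0.2802]
eef_rot: [0.639, 0.769, -0.0, -0.0]
ft_force: [0.2, -0.2, -1.8]
width: 0.0082
```

```bash
python3 snap.py w5; python3 - <<'E'
from h import *
import pickle
c,s,im=pickle.load(open("pics/w5.pkl","rb"));p=[.7095,-.0454,.1696]
print(s['joint_positions'],s['ft_force'])
o=im[90:290,80:347];o=cv2.resize(o,(801,600),interpolation=cv2.INTER_CUBIC)[:,:800]
for q in [(-.13,-.16),(-.1,-.16),(-.05,-.16)]:
    print(q,(np.array(proj(c,Ro.from_euler('z',p[2]).apply([*q,.18])+[p[0],p[1],0],True))-[80,90])*3)
cv2.imwrite("pics/crop5.png",o)
E
```

```text
8.2 [ 0.57566793 -0.16178289  0.2802478 ] [ 6.39470771e-01  7.68815400e-01 -8.25730068e-05 -8.85867804e-05] 0.008160089827911833
[-0.24673247  0.2717588   0.54952528  1.50419177 -0.14252028  1.40598822
  2.0638265 ] [ 0.15925827 -0.22974769 -1.77856509]
(-0.13, -0.16) [468.93123437 403.01348536]
(-0.1, -0.16) [477.10123392 493.81543259]
(-0.05, -0.16) [491.78048455 626.09386438]
```

View pics/crop5.png

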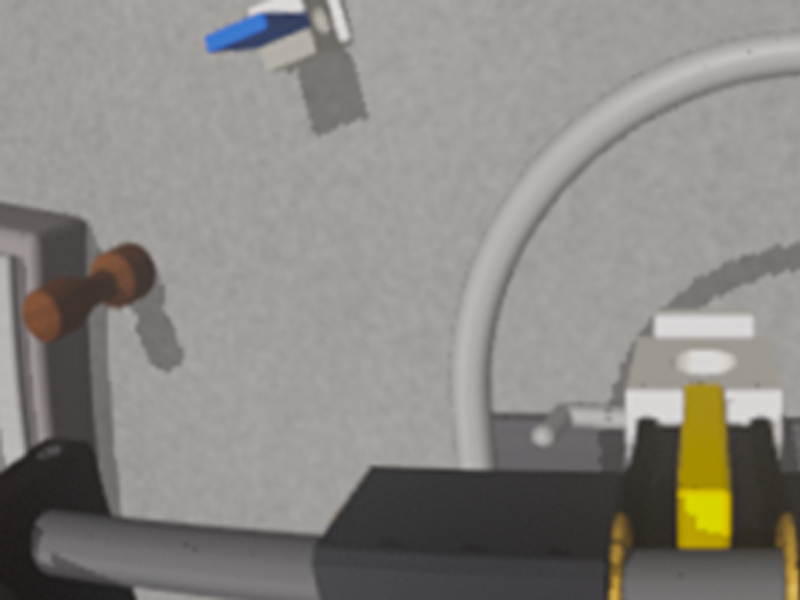

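w5 shows the whole bend: leg at crop (473,460), bend through about (505,250) and (640,90), all in view; hook and plate of the held carrier are as intended. I refine the frame with this third view (it is turned 90°, so a camera offset shows up too).

```bash
cat > fit2.py <<'E'
from fit import *
c5,s5,im5=L("w5");g=cv2.GaussianBlur(cv2.cvtColor(im5,cv2.COLOR_BGR2GRAY).astype(np.float32),(0,0),.7)
th=np.radians(np.arange(8,91,3))
mid=[(-.13-.1*np.cos(t),-.06-.1*np.sin(t),np.sin(t),-np.cos(t)) for t in th]+[(x,-.16,1,0) for x in(-.127,-.123,-.119)]
T3=Ro.from_quat(L("w3")[1]['eef_rot']);T5=Ro.from_quat(s5['eef_rot'])
def edges(p,b):
    out=[]
    o=-c5['R'].T@c5['t']+T5.apply([b[0],b[1],0])
    cc=dict(c5);cc['t']=-c5['R']@o
    for x,y,tx,ty in mid:
        W=world(p,np.array([[x,y,p[3]]]))[0];t=Ro.from_euler('z',p[2]).apply([tx,ty,0]);n=np.cross(t,W-o);n/=np.linalg.norm(n)
        for sg in(-1,1):
            a0=np.array(proj(cc,W+sg*.006*n,True));a1=np.array(proj(cc,W+sg*.007*n,True));d=(a1-a0)/np.linalg.norm(a1-a0)
            k=np.arange(-3,3.01,.1);P=a0+np.outer(k,d)
            v=cv2.remap(g,P[:,0].astype(np.float32)[None],P[:,1].astype(np.float32)[None],cv2.INTER_LINEAR)[0]
            gr=np.gradient(v)*np.exp(-(k/2.5)**2)
            i=np.argmax(gr)  # rim darker than the bench outside
            if gr[i]>.25: out.append(tuple(P[i]))
    return out
p=np.array([.7095,-.0454,.1696,.18]);b=np.zeros(2)
for it in range(6):
    E=edges(p,b);G5=[ray(c5,*e,True) for e in E]
    def r2(q):
        W=world(q,np.c_[ax,np.full(len(ax),.18)])
        B3=T3.apply([q[3],q[4],0]);B5=T5.apply([q[3],q[4],0])
        return np.array([dist((o+B3,d),W)-.006 for o,d in G]+[2*(dist((o+B3,d),W)-.006) for o,d in T]+[dist((o+B5,d),W)-.006 for o,d in G5]+[q[3]*.5,q[4]*.5])
    f=least_squares(r2,[*p[:3],*b],diff_step=1e-4,x_scale=[1,1,1,1,1],loss='soft_l1',f_scale=.0005)
    p[:3]=f.x[:3];b=f.x[3:]
    n=len(G)+2
    print(p,b,len(E),"rms",1e3*np.sqrt(np.mean(f.fun[:n]**2)),1e3*np.sqrt(np.mean(f.fun[n:]**2)),"med5",1e3*np.median(f.fun[n:]))
print("tip",world(p,np.array([[-.23,-.039,.18],[-.13,-.16,.18],[-.05,-.16,.18]])))
E
python3 fit2.py
```

```text
[ 0.7092 -0.045   0.172   0.18  ] [-0.0001  0.0001] 44 rms 0.3244751150169832 0.4588533029601455 med5 0.28110802494555903
[ 0.7091 -0.045   0.1721  0.18  ] [-0.0001  0.0001] 44 rms 0.32469594392646123 0.4680708633945478 med5 0.2559689771609516
[ 0.709  -0.0449  0.173   0.18  ] [-0.0001  0.0001] 43 rms 0.3274442947467107 0.44015559635728263 med5 0.2326164436109333
[ 0.7091 -0.0449  0.1725  0.18  ] [-0.0001  0.0001] 43 rms 0.32608940297689853 0.4628750675192421 med5 0.21000864595962893
[ 0.7091 -0.045   0.1719  0.18  ] [-0.0001  0.0001] 43 rms 0.32414998816251617 0.4524304194765858 med5 0.23786240504301143
[ 0.7091 -0.045   0.1723  0.18  ] [-0.0001  0.0001] 44 rms 0.32532690801635605 0.4337225538974021 med5 0.21875800309777105
tip [[ 0.4892 -0.1229  0.18  ]
 [ 0.6084 -0.2249  0.18  ]
 [ 0.6872 -0.2112  0.18  ]]
```

```bash
cat >> h.py <<'E'
FY=.1723;FO=np.array([.7091,-.0450,0])
def fw(x,y,z): return Ro.from_euler('z',FY).apply([x,y,z])+FO
def infr(s=None):
    s=s or read_state();R=Ro.from_euler('z',-FY)
    m=Ro.from_quat(s['eef_rot']).as_matrix();az=np.arctan2(m[1,0],m[0,0])-FY
    print("t",round(s['time'],2),"frame pos mm",(1e3*R.apply(s['ee_pos']-FO)).round(1),"az deg",round(np.degrees(az),2),"tilt",np.round(np.degrees(m[2,:2]),2),"F fr",R.apply(s['ft_force']).round(2),"M",R.apply(s['torque']).round(3),"w",round(s['width'],4))
def fplan(t,**k): plan([(fw(x/1e3,y/1e3,z/1e3),FY+np.radians(a),n) for x,y,z,a,n in t],dp=4,**k)
E
python3 - <<'E'
from h import *
infr()
fplan([(-229.5,-3.5,280,0,12),(-229.5,-3.5,219,0,5)])
E
```

```text
t 8.25 frame pos mm [-151.4  -92.1  280.2] az deg 90.67 tilt [ 0.   -0.02] F fr [ 0.88  0.61 -1.37] M [ 0.042 -0.006  0.026] w 0.0074
[[0.0075,-0.0064,0,0,0,0.132],[0.0065,-0.0074,0,0,0,0.132],[0.0055,-0.0081,0.0001,0,0,0.132],[0.0045,-0.0088,0,0,0,0.131],[0.0032,-0.0093,0,0,0,0.132],[0.0019,-0.0097,0,0,0,0.132],[0.0007,-0.0098,0,0,0,0.132],[-0.0006,-0.0098,0,0,0,0.132],[-0.0019,-0.0097,0.0001,0,0,0.132],[-0.0032,-0.0093,0,0,0,0.132],[-0.0043,-0.0088,0,0,0,0.132],[-0.0055,-0.0082,0,0,0,0.131]]
[[0,0,0.0122,0,0,0],[0,0,0.0122,0,0,0],[0,0,0.0122,0,0,0],[0,0,0.0122,0,0,0],[0,0,0.0122,0,0,0]]
rotnorm/row 0.132
```

>>> step_arm --pt "0.0075 -0.0064 0 0 0 0.132" --pt "0.0065 -0.0074 0 0 0 0.132" --pt "0.0055 -0.0081 0.0001 0 0 0.132" --pt "0.0045 -0.0088 0 0 0 0.131" --pt "0.0032 -0.0093 0 0 0 0.132" --pt "0.0019 -0.0097 0 0 0 0.132" --pt "0.0007 -0.0098 0 0 0 0.132" --pt "-0.0006 -0.0098 0 0 0 0.132" --pt "-0.0019 -0.0097 0.0001 0 0 0.132" --pt "-0.0032 -0.0093 0 0 0 0.132" --pt "-0.0043 -0.0088 0 0 0 0.132" --pt "-0.0055 -0.0082 0 0 0 0.131"

```text
time: 9.45
ee_pos: [0.4832, -0.0878, 0.2799]
eef_rot: [0.996, 0.084, -0.0, 0.0]
ft_force: [0.2, 0.4, -0.3]
width: 0.0081
```

>>> step_arm --pt "0 0 0 0 0 0" --pt "0 0 0 0 0 0" --pt "0 0 0 0 0 0" --pt "0 0 0 0 0 0"

```text
time: 9.85
ee_pos: [0.4838, -0.0885, 0.2797]
eef_rot: [0.996, 0.088, -0.0, 0.0]
ft_force: [0.5, 0.6, -1.3]
width: 0.0079
```

```bash
python3 - <<'E'
from h import *
infr();camera("wrist");infr()
fplan([(-229.5,-3.5,219,0,5)])
E
```

```text
t 9.85 frame pos mm [-229.4   -4.2  279.7] az deg 0.23 tilt [-0.05  0.03] F fr [ 0.65  0.51 -1.28] M [-0.116  0.062  0.031] w 0.0079
t 9.9 frame pos mm [-229.4   -4.2  279.7] az deg 0.2 tilt [-0.06  0.03] F fr [ 0.38  0.36 -0.55] M [-0.081  0.025 -0.004] w 0.0077
[[0,-0.0001,0.0121,0,0,0.001],[0,-0.0002,0.0122,0,0,0],[0,-0.0001,0.0121,0,0.001,0.001],[0,-0.0002,0.0122,0,0,0.001],[0,-0.0001,0.0121,0,0,0]]
rotnorm/row 0.001414213562373095
```

>>> step_arm --pt "0 0 0.012 0 0 0.003" --pt "0 0 0.012 0 0 0" --pt "0 0 0.012 0 0 0" --pt "0 0 0.012 0 0 0" --pt "0 0 0.0127 0 0 0" --pt "0 0 0 0 0 0" --pt "0 0 0 0 0 0" --pt "0 0 0 0 0 0"

```text
time: 10.7
ee_pos: [0.4839, -0.0882, 0.2196]
eef_rot: [0.996, 0.086, 0.0, 0.0]
ft_force: [-0.6, -0.1, -0.6]
width: 0.008
```

```bash
python3 - <<'E'
from h import *
infr()
E
python3 snap.py w6; python3 - <<'E'
import cv2,numpy as np
a=cv2.imread("pics/w6.png")[200:300,250:383]
cv2.imwrite("pics/crop6.png",cv2.resize(a,(798,600),interpolation=cv2.INTER_CUBIC))
E
```

```text
t 10.7 frame pos mm [-229.3   -4.   219.6] az deg -0.02 tilt [0.   0.02] F fr [-0.66 -0.04 -0.65] M [-0.077  0.088 -0.088] w 0.008
10.7 [ 0.4839078  -0.08823901  0.21961526] [9.96303034e-01 8.59082685e-02 4.72617449e-05 1.78098662e-04] 0.007999918166367808
```

View pics/crop6.png

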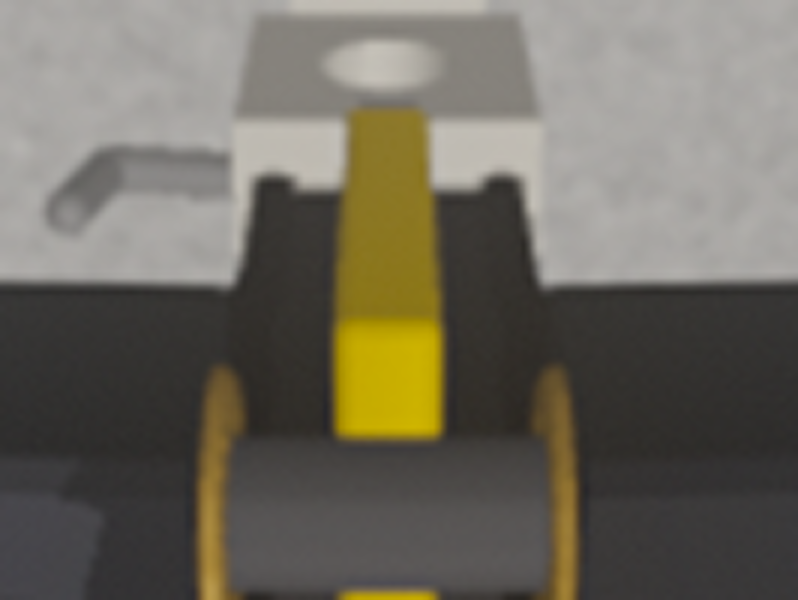

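Picture w6: carrier hangs level between the tips, its bore's rear rim at crop (323–440, 38–92), hook to the left; the rail itself is hidden. I check the bore centre in the tool frame.

```bash
python3 - <<'E'
from h import *
import pickle
c,s,_=pickle.load(open("pics/w6.pkl","rb"));R=Ro.from_quat(s['eef_rot'])
for u,v in((381.5,65),(381.5,38),(323,65),(440,65),(381.5,92)):
    o,d=ray(c,250+u/6-.4,200+v/6-.4,True);o=R.inv().apply(o-s['ee_pos']);d=R.inv().apply(d);k=(-.0145-o[1])/d[1];print((o+k*d)*1e3)
infr()
E
```

```text
[ -1.28483851 -14.5         38.42804443]
[ -1.32445762 -14.5         46.8519227 ]
[ -7.39827246 -14.5         38.40434884]
[  4.82769032 -14.5         38.43235021]
[ -1.24828211 -14.5         30.63758917]
t 10.75 frame pos mm [-229.2   -4.   219.7] az deg -0.02 tilt [0.02 0.02] F fr [-0.72  0.24 -0.92] M [-0.079  0.043  0.023] w 0.0075
```

>>> step_arm --pt "0 0.005 0.0004 0 0 0" --pt "0 0.005 0 0 0 0" --pt "0 0.005 0 0 0 0" --pt "0 0.005 0 0 0 0" --pt "0 0.002 0 0 0 0" --pt "0 0.002 0 0 0 0" --pt "0 0.002 0 0 0 0" --pt "0 0 0 0 0 0"

```text
time: 11.55
ee_pos: [0.488, -0.114, 0.2187]
eef_rot: [0.996, 0.086, -0.0, 0.0]
ft_force: [0.1, -0.8, -2.3]
width: 0.0078
```

>>> step_arm --pt "0 0.0015 0 0 0 0" --pt "0 0.0015 0 0 0 0" --pt "0 0 0 0 0 0" --pt "0 0 0 0 0 0"

```text
time: 11.95
ee_pos: [0.4885, -0.1168, 0.2187]
eef_rot: [0.996, 0.086, -0.0, 0.0]
ft_force: [0.8, -0.4, -1.9]
width: 0.0077
```

```bash
python3 - <<'E'
from h import *
infr()
E
```

```text
t 11.95 frame pos mm [-229.6  -32.9  218.7] az deg -0.02 tilt [-0.05  0.01] F fr [ 0.75 -0.52 -1.85] M [-0.076  0.07   0.02 ] w 0.0077
```

>>> step_arm --pt "0 0.0015 0 0 0 0" --pt "0 0.0015 0 0 0 0" --pt "0 0.0015 0 0 0 0" --pt "0 0.0015 0 0 0 0" --pt "0 0 0 0 0 0"

```text
time: 12.45
ee_pos: [0.4896, -0.123, 0.2187]
eef_rot: [0.996, 0.086, -0.0, 0.0]
ft_force: [1.0, 0.8, -1.9]
width: 0.0077
```

>>> step_arm --pt "0 0.002 0 0 0 0" --pt "0 0.002 0 0 0 0" --pt "0 0.002 0 0 0 0" --pt "0 0 0 0 0 0"

```text
time: 12.85
ee_pos: [0.4906, -0.129, 0.2187]
eef_rot: [0.996, 0.086, -0.0, 0.0]
ft_force: [0.3, -0.1, -1.1]
width: 0.0076
```

```bash
python3 - <<'E'
from h import *
infr()
E
```

```text
t 12.85 frame pos mm [-229.7  -45.3  218.7] az deg -0.04 tilt [-0.05  0.02] F fr [ 0.26 -0.16 -1.09] M [-0.086  0.057 -0.021] w 0.0076
```

```bash
cat >> h.py <<'E'
def axis(s):
    s=np.asarray(s,float);ph=np.clip(s/100,0,np.pi/2);e=np.maximum(s-50*np.pi,0);b=np.minimum(s,0)
    return np.stack([-130-100*np.cos(ph)+e,-60-100*np.sin(ph)-b],-1)
def cpose(s,off=.4,ahead=1.5):
    "TCP (frame mm) and azimuth deg for the carrier middle at arc length s"
    w=axis(s+np.linspace(-13,13,53));m=w.mean(0);d=axis(s+11)-axis(s-11);d/=np.linalg.norm(d);n=np.array([-d[1],d[0]])
    q=m+ahead*d+off*n;return q[0],q[1],np.degrees(np.arctan2(d[0],-d[1]))
def rplan(s0,s1,ds=4,z=218.7,off=.4):
    st=np.arange(s0+ds,s1+1e-6,ds);t=[]
    for q in st: x,y,a=cpose(q,off);t.append((x,y,z,a,1))
    print("s ->",st[-1],"target",np.round(t[-1],2));fplan(t)
E
python3 - <<'E'
from h import *
infr();rplan(-16.2,32)
E
```

```text
t 12.85 frame pos mm [-229.7  -45.3  218.7] az deg -0.04 tilt [-0.05  0.02] F fr [ 0.26 -0.16 -1.09] M [-0.086  0.057 -0.021] w 0.0076
s -> 31.8 target [-223.86  -92.48  218.7    18.22    1.  ]
[[0.0001,0.004,0,0,0.001,-0.001],[0,0.004,0,0,0,-0.002],[0.0001,0.004,0,0,0,-0.008],[0,0.004,0,0,0,-0.016],[0.0001,0.004,0,0,0,-0.024],[0.0001,0.004,0,0,0,-0.03],[0.0002,0.004,0,0,0,-0.038],[0.0001,0.0039,0,0,0,-0.04],[0.0002,0.004,0,0,0,-0.04],[0.0001,0.004,0,0,0,-0.04],[0.0001,0.0039,0,0,0,-0.04],[0.0002,0.004,0,0,0,-0.04]]
rotnorm/row 0.04
```

>>> step_arm --pt "0.0001 0.004 0 0 0 -0.001" --pt "0 0.004 0 0 0 -0.002" --pt "0.0001 0.004 0 0 0 -0.008" --pt "0 0.004 0 0 0 -0.016" --pt "0.0001 0.004 0 0 0 -0.024" --pt "0.0001 0.004 0 0 0 -0.03" --pt "0 0 0 0 0 0" --pt "0 0 0 0 0 0"

```text
time: 13.65
ee_pos: [0.4954, -0.1522, 0.2187]
eef_rot: [0.992, 0.126, -0.0, 0.0]
ft_force: [-0.4, 0.7, -0.5]
width: 0.0079
```

```bash
python3 - <<'E'
from h import *
infr();print(np.round(cpose(7.8),2));rplan(7.8,47.8)
E
```

```text
t 13.65 frame pos mm [-228.9  -69.   218.7] az deg 4.58 tilt [-0.05  0.01] F fr [-0.29  0.72 -0.45] M [-0.064  0.012 -0.026] w 0.0079
[-228.9   -69.23    4.6 ]
s -> 47.8 target [-217.49 -107.01  218.7    27.39    1.  ]
[[0.0001,0.0042,0,0,0.001,-0.038],[0.0002,0.004,0,0,0,-0.04],[0.0001,0.004,0,0,0,-0.04],[0.0001,0.0039,0,0,0,-0.04],[0.0002,0.004,0,0,0,-0.04],[0.0001,0.004,0,0,0,-0.04],[0.0002,0.0039,0,0,0,-0.04],[0.0001,0.004,0,0,0,-0.04],[0.0001,0.004,0,0,0,-0.04],[0.0002,0.0039,0,0,0,-0.04]]
rotnorm/row 0.04
```

>>> step_arm --pt "0.0001 0.0042 0 0 0 -0.038" --pt "0.0002 0.004 0 0 0 -0.04" --pt "0.0001 0.004 0 0 0 -0.04" --pt "0.0001 0.0039 0 0 0 -0.04" --pt "0.0002 0.004 0 0 0 -0.04" --pt "0.0001 0.004 0 0 0 -0.04" --pt "0.0002 0.0039 0 0 0 -0.04" --pt "0.0001 0.004 0 0 0 -0.04" --pt "0.0001 0.004 0 0 0 -0.04" --pt "0.0002 0.0039 0 0 0 -0.04" --pt "0 0 0 0 0 0" --pt "0 0 0 0 0 0"

```text
time: 14.85
ee_pos: [0.5131, -0.1873, 0.2186]
eef_rot: [0.948, 0.319, -0.0, -0.0]
ft_force: [-0.3, -0.5, -0.9]
width: 0.0078
```

```bash
python3 - <<'E'
from h import *
infr();print(np.round(cpose(47.8),2));rplan(47.8,87.8)
E
```

```text
t 14.85 frame pos mm [-217.5 -106.6  218.6] az deg 27.35 tilt [-0.05 -0.02] F fr [-0.41 -0.41 -0.93] M [ 0.003  0.087 -0.019] w 0.0078
[-217.49 -107.01   27.39]
s -> 87.8 target [-192.27 -137.37  218.7    50.31    1.  ]
[[-0.0001,0.0043,-0.0001,0,0.001,-0.041],[0.0002,0.004,0,0,0,-0.04],[0.0001,0.0039,0,0,0,-0.04],[0.0002,0.004,0,0,0,-0.04],[0.0001,0.004,0,0,0,-0.04],[0.0001,0.0039,0,0,0,-0.04],[0.0002,0.004,0,0,0,-0.04],[0.0001,0.004,0,0,0,-0.04],[0.0001,0.0039,0,0,0,-0.04],[0.0002,0.004,0,0,0,-0.04]]
rotnorm/row 0.04101219330881976
```

>>> step_arm --pt "0 0.0043 0 0 0 -0.041" --pt "0.0002 0.004 0 0 0 -0.04" --pt "0.0001 0.0039 0 0 0 -0.04" --pt "0.0002 0.004 0 0 0 -0.04" --pt "0.0001 0.004 0 0 0 -0.04" --pt "0.0001 0.0039 0 0 0 -0.04" --pt "0.0002 0.004 0 0 0 -0.04" --pt "0.0001 0.004 0 0 0 -0.04" --pt "0.0001 0.0039 0 0 0 -0.04" --pt "0.0002 0.004 0 0 0 -0.04" --pt "0 0 0 0 0 0" --pt "0 0 0 0 0 0"

```text
time: 16.05
ee_pos: [0.5433, -0.2131, 0.2186]
eef_rot: [0.865, 0.501, -0.0, -0.0]
ft_force: [-0.5, -0.6, -0.6]
width: 0.0075
```

```bash
python3 - <<'E'
from h import *
infr();print(np.round(cpose(87.8),2));rplan(87.8,127.8)
E
```

```text
t 16.05 frame pos mm [-192.2 -137.2  218.6] az deg 50.31 tilt [-0.04 -0.04] F fr [-0.64 -0.51 -0.6 ] M [-0.025  0.03   0.012] w 0.0075
[-192.27 -137.37   50.31]
s -> 127.8 target [-157.23 -155.51  218.7    73.22    1.  ]
[[-0.0001,0.004,-0.0001,-0.001,0.001,-0.04],[0.0002,0.004,0,0,0,-0.04],[0.0001,0.004,0,0,0,-0.04],[0.0002,0.0039,0,0,0,-0.04],[0.0001,0.004,0,0,0,-0.04],[0.0001,0.004,0,0,0,-0.04],[0.0002,0.004,0,0,0,-0.04],[0.0001,0.0039,0,0,0,-0.04],[0.0002,0.004,0,0,0,-0.04],[0.0001,0.004,0.0001,0,0,-0.04]]
rotnorm/row 0.040024992192379004
```

>>> step_arm --pt "0 0.004 0 0 0 -0.04" --pt "0.0002 0.004 0 0 0 -0.04" --pt "0.0001 0.004 0 0 0 -0.04" --pt "0.0002 0.0039 0 0 0 -0.04" --pt "0.0001 0.004 0 0 0 -0.04" --pt "0.0001 0.004 0 0 0 -0.04" --pt "0.0002 0.004 0 0 0 -0.04" --pt "0.0001 0.0039 0 0 0 -0.04" --pt "0.0002 0.004 0 0 0 -0.04" --pt "0.0001 0.004 0 0 0 -0.04" --pt "0 0 0 0 0 0" --pt "0 0 0 0 0 0"

```text
time: 17.25
ee_pos: [0.5809, -0.2252, 0.2186]
eef_rot: [0.748, 0.663, -0.0, -0.0]
ft_force: [-0.0, 0.1, -0.7]
width: 0.0079
```

```bash
python3 - <<'E'
from h import *
infr();print(np.round(cpose(127.8),2));rplan(127.8,175.8)
E
```

```text
t 17.25 frame pos mm [-157.2 -155.5  218.6] az deg 73.21 tilt [-0.02 -0.05] F fr [-0.04  0.07 -0.73] M [ 0.04   0.009 -0.06 ] w 0.0079
[-157.23 -155.51   73.22]
s -> 175.8 target [-109.78 -159.6   218.7    90.      1.  ]
[[0.0002,0.004,-0.0001,-0.001,0,-0.04],[0.0001,0.0039,0,0,0,-0.04],[0.0001,0.004,0,0,0,-0.04],[0.0002,0.004,0,0,0,-0.04],[0.0001,0.0039,0,0,0,-0.04],[0.0001,0.004,0,0,0,-0.033],[0.0001,0.004,0,0,0,-0.026],[0,0.004,0,0,0,-0.018],[0.0001,0.004,0,0,0,-0.012],[0,0.004,0,0,0,-0.004],[0,0.004,0,0,0,0],[0,0.004,0,0,0,0]]
rotnorm/row 0.040012498047485114
```

>>> step_arm --pt "0.0002 0.004 0 0 0 -0.04" --pt "0.0001 0.0039 0 0 0 -0.04" --pt "0.0001 0.004 0 0 0 -0.04" --pt "0.0002 0.004 0 0 0 -0.04" --pt "0.0001 0.0039 0 0 0 -0.04" --pt "0.0001 0.004 0 0 0 -0.033" --pt "0.0001 0.004 0 0 0 -0.026" --pt "0 0.004 0 0 0 -0.018" --pt "0.0001 0.004 0 0 0 -0.012" --pt "0 0 0 0 0 0" --pt "0 0 0 0 0 0" --pt "0 0 0 0 0 0"

```text
time: 18.45
ee_pos: [0.6166, -0.2232, 0.2187]
eef_rot: [0.645, 0.764, -0.0, -0.0]
ft_force: [-0.6, -0.6, 0.4]
width: 0.0078
```

```bash
python3 - <<'E'
from h import *
infr();print(np.round(cpose(163.8),2));rplan(163.8,175.8,3)
E
python3 snap.py w7; python3 - <<'E'
import cv2,numpy as np
from h import *
s=camera("side")[:,:,::-1];cv2.imwrite("pics/side7.png",s)
a=cv2.imread("pics/w7.png")[195:335,220:406]
cv2.imwrite("pics/crop7.png",np.vstack([cv2.resize(a,(399,300),interpolation=cv2.INTER_CUBIC),cv2.resize(s[175:250,340:440],(399,300),interpolation=cv2.INTER_CUBIC)]))
E
```

```text
t 18.45 frame pos mm [-121.7 -159.7  218.7] az deg 89.85 tilt [-0.01 -0.05] F fr [-0.65 -0.48  0.36] M [0.013 0.03  0.054] w 0.0078
[-121.78 -159.59   89.76]
s -> 175.8 target [-109.78 -159.6   218.7    90.      1.  ]
[[0.0001,0.0029,0,-0.001,0,-0.002],[0,0.003,0,0,0,-0.001],[0,0.003,0,0,0,0],[0,0.003,0,0,0,0]]
rotnorm/row 0.00223606797749979
18.45 [ 0.61655996 -0.22321025  0.21866687] [ 6.44667662e-01  7.64462811e-01 -4.18545621e-04 -2.03108536e-04] 0.007758107583642346
```

View pics/crop7.png

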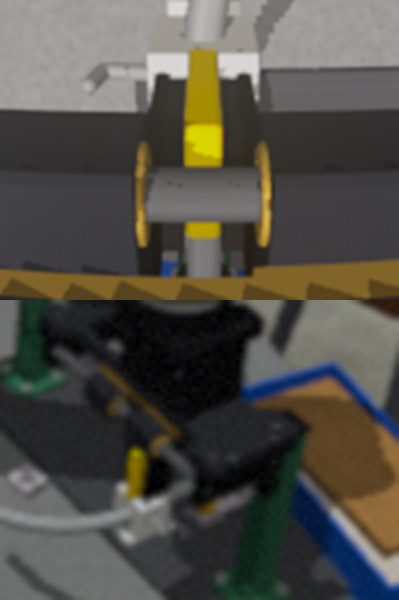

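The carrier is threaded on the leg, rail passing through its bore, hook outside. I grip harder (against pitching) and push on slowly, watching the force.

>>> step_arm --pt "0 0 0 0 0 0" --pt "0 0.003 0 0 0 -0.002" --pt "0 0.003 0 0 0 -0.001" --pt "0 0 0 0 0 0" --grip_force 55

```text
time: 18.95
ee_pos: [0.6231, -0.2217, 0.2185]
eef_rot: [0.643, 0.766, -0.0, -0.0]
ft_force: [0.8, 0.3, -1.1]
width: 0.0074
```

>>> step_arm --pt "0 0.002 0 0 0 0" --pt "0 0.002 0 0 0 0" --pt "0 0.002 0 0 0 0" --pt "0 0 0 0 0 0"

```text
time: 19.35
ee_pos: [0.6288, -0.2209, 0.2186]
eef_rot: [0.643, 0.766, -0.0, -0.0]
ft_force: [-0.5, 0.7, -1.6]
width: 0.0078
```

```bash
python3 - <<'E'
from h import *
infr()
E
```

```text
t 19.35 frame pos mm [-109.2 -159.5  218.6] az deg 90.07 tilt [-0.01 -0.04] F fr [-0.34  0.8  -1.64] M [ 0.048 -0.009 -0.042] w 0.0078
```

>>> step_arm --pt "0 0.0015 0 0 0 0" --pt "0 0.0015 0 0 0 0" --pt "0 0.0015 0 0 0 0" --pt "0 0 0 0 0 0"

```text
time: 19.75
ee_pos: [0.6332, -0.2201, 0.2186]
eef_rot: [0.643, 0.766, -0.0, -0.0]
ft_force: [0.2, 0.3, -2.0]
width: 0.0076
```

>>> step_arm --pt "0 0.0015 0 0 0 0" --pt "0 0.0015 0 0 0 0" --pt "0 0.0015 0 0 0 0" --pt "0 0 0 0 0 0"

```text
time: 20.15
ee_pos: [0.6376, -0.2194, 0.2186]
eef_rot: [0.643, 0.766, -0.0, -0.0]
ft_force: [-0.2, 0.1, -0.6]
width: 0.0076
```

```bash
python3 - <<'E'
from h import *
infr()
E
```

```text
t 20.15 frame pos mm [-100.3 -159.5  218.6] az deg 90.06 tilt [-0.01 -0.05] F fr [-0.19  0.13 -0.62] M [ 0.08  -0.003 -0.032] w 0.0076
```

>>> step_arm --pt "0 0.0015 0 0 0 0" --pt "0 0.0015 0 0 0 0" --pt "0 0 0 0 0 0"

```text
time: 20.45
ee_pos: [0.6405, -0.2189, 0.2186]
eef_rot: [0.643, 0.766, -0.0, -0.0]
ft_force: [-0.1, 0.3, -0.8]
width: 0.0075
```

>>> step_arm --pt "0 0.0015 0 0 0 0" --pt "0 0.0015 0 0 0 0" --pt "0 0 0 0 0 0"

```text
time: 20.75
ee_pos: [0.6435, -0.2183, 0.2186]
eef_rot: [0.643, 0.766, -0.0, -0.0]
ft_force: [-0.3, 0.2, -1.2]
width: 0.0079
```

>>> step_arm --pt "0 0.0015 0 0 0 0" --pt "0 0.0015 0 0 0 0" --pt "0 0 0 0 0 0"

```text
time: 21.05
ee_pos: [0.6465, -0.2178, 0.2186]
eef_rot: [0.643, 0.766, -0.0, -0.0]
ft_force: [0.4, 0.1, -0.9]
width: 0.0076
```

```bash
python3 - <<'E'
from h import *
infr()
E
```

```text
t 21.05 frame pos mm [ -91.3 -159.5  218.6] az deg 90.06 tilt [-0.01 -0.04] F fr [ 0.44 -0.01 -0.92] M [0.085 0.053 0.025] w 0.0076
```

>>> step_arm --pt "0 0.0015 0 0 0 0" --pt "0 0.0015 0 0 0 0" --pt "0 0 0 0 0 0"

```text
time: 21.35
ee_pos: [0.6494, -0.2173, 0.2186]
eef_rot: [0.643, 0.766, -0.0, -0.0]
ft_force: [0.2, 0.9, -1.4]
width: 0.0079
```

>>> step_arm --pt "0 0.0015 0 0 0 0" --pt "0 0.0015 0 0 0 0" --pt "0 0 0 0 0 0"

```text
time: 21.65
ee_pos: [0.6524, -0.2168, 0.2185]
eef_rot: [0.643, 0.766, -0.0, -0.0]
ft_force: [-0.6, -0.5, -1.2]
width: 0.0077
```

>>> step_arm --pt "0 0.0015 0 0 0 0" --pt "0 0.0015 0 0 0 0" --pt "0 0 0 0 0 0"

```text
time: 21.95
ee_pos: [0.6554, -0.2163, 0.2186]
eef_rot: [0.643, 0.766, -0.0, -0.0]
ft_force: [-0.4, 0.6, -1.7]
width: 0.0076
```

```bash
python3 - <<'E'
from h import *
infr()
E
```

```text
t 21.95 frame pos mm [ -82.3 -159.5  218.6] az deg 90.06 tilt [-0.01 -0.04] F fr [-0.32  0.63 -1.69] M [ 0.082 -0.022  0.016] w 0.0076
```

>>> step_arm --pt "0 0.0015 0 0 0 0" --pt "0 0.0015 0 0 0 0" --pt "0 0 0 0 0 0"

```text
time: 22.25
ee_pos: [0.6583, -0.2157, 0.2186]
eef_rot: [0.643, 0.766, -0.0, -0.0]
ft_force: [0.3, 0.2, -1.2]
width: 0.0077
```

>>> step_arm --pt "0 0.0015 0 0 0 0" --pt "0 0 0 0 0 0"

```text
time: 22.45
ee_pos: [0.6597, -0.2155, 0.2186]
eef_rot: [0.643, 0.766, -0.0, -0.0]
ft_force: [0.4, 0.8, -0.9]
width: 0.0075
```

>>> step_arm --pt "0 0.0015 0 0 0 0" --pt "0 0 0 0 0 0"

```text
time: 22.65
ee_pos: [0.6609, -0.2156, 0.2187]
eef_rot: [0.643, 0.766, -0.001, -0.0]
ft_force: [-1.5, -0.4, 1.4]
width: 0.0077
```

```bash
python3 - <<'E'
from h import *
infr()
E
```

```text
t 22.65 frame pos mm [ -76.7 -159.8  218.7] az deg 90.04 tilt [-0.02 -0.07] F fr [-1.53 -0.18  1.35] M [ 0.096  0.466 -0.   ] w 0.0077
```

Catch felt at TCP x ≈ -77 mm (carrier about -78); home should be around -58 mm. I continue in small steps.

>>> step_arm --pt "0 0.001 0 0 0 0" --pt "0 0.001 0 0 0 0"

```text
time: 22.85
ee_pos: [0.6627, -0.2154, 0.2187]
eef_rot: [0.643, 0.765, -0.001, -0.0]
ft_force: [-4.1, -1.4, 1.0]
width: 0.0076
```

>>> step_arm --pt "0 0.001 0 0 0 0" --pt "0 0 0 0 0 0"

```text
time: 23.05
ee_pos: [0.6639, -0.2151, 0.2186]
eef_rot: [0.643, 0.766, -0.001, -0.0]
ft_force: [-4.2, -0.6, 1.2]
width: 0.0072
```

```bash
python3 - <<'E'
from h import *
infr()
E
```

```text
t 23.05 frame pos mm [ -73.7 -159.8  218.6] az deg 90.04 tilt [-0.03 -0.07] F fr [-4.22  0.11  1.23] M [ 0.01   1.037 -0.006] w 0.0072
```

>>> step_arm --pt "0 0.001 0 0 0 0" --pt "0 0.001 0 0 0 0"

```text
time: 23.25
ee_pos: [0.6658, -0.2147, 0.2186]
eef_rot: [0.643, 0.766, -0.001, -0.0]
ft_force: [-5.6, -2.3, 1.4]
width: 0.0075
```

>>> step_arm --pt "0 0.001 0 0 0 0" --pt "0 0.001 0 0 0 0"

```text
time: 23.45
ee_pos: [0.6677, -0.2143, 0.2186]
eef_rot: [0.643, 0.766, -0.001, -0.0]
ft_force: [-6.0, -0.9, 2.2]
width: 0.0077
```

>>> step_arm --pt "0 0.001 0 0 0 0" --pt "0 0.001 0 0 0 0"

```text
time: 23.65
ee_pos: [0.6694, -0.2141, 0.2186]
eef_rot: [0.643, 0.766, -0.001, -0.001]
ft_force: [-8.0, -1.3, 2.9]
width: 0.0076
```

```bash
python3 - <<'E'
from h import *
infr()
E
```

```text
t 23.65 frame pos mm [ -68.1 -159.7  218.6] az deg 90.03 tilt [-0.   -0.12] F fr [-8.08  0.11  2.87] M [ 0.073  1.934 -0.038] w 0.0076
```

>>> step_arm --pt "0 0.001 0 0 0 0" --pt "0 0 0 0 0 0"

```text
time: 23.85
ee_pos: [0.6707, -0.2139, 0.2187]
eef_rot: [0.643, 0.766, -0.001, -0.0]
ft_force: [-5.6, -1.2, 2.4]
width: 0.0078
```

>>> step_arm --pt "0 0.001 0 0 0 0" --pt "0 0 0 0 0 0"

```text
time: 24.05
ee_pos: [0.6724, -0.2135, 0.219]
eef_rot: [0.643, 0.766, -0.0, 0.0]
ft_force: [-2.9, -1.4, 3.7]
width: 0.007
```

```bash
python3 - <<'E'
from h import *
infr()
E
```

```text
t 24.05 frame pos mm [ -65.1 -159.7  219. ] az deg 90.06 tilt [-0.04  0.02] F fr [-3.05 -0.85  3.68] M [-0.118  0.724  0.025] w 0.007
```

>>> step_arm --pt "0 0.001 0 0 0 0" --pt "0 0.001 0 0 0 0"

```text
time: 24.25
ee_pos: [0.6743, -0.2129, 0.2189]
eef_rot: [0.643, 0.766, -0.0, 0.0]
ft_force: [-2.3, -1.3, 3.1]
width: 0.0075
```

>>> step_arm --pt "0 0.001 0 0 0 0" --pt "0 0 0 0 0 0"

```text
time: 24.45
ee_pos: [0.6754, -0.2127, 0.2187]
eef_rot: [0.643, 0.766, -0.0, 0.0]
ft_force: [-0.4, 0.3, 3.6]
width: 0.0075
```

```bash
python3 - <<'E'
from h import *
infr()
E
```

```text
t 24.45 frame pos mm [ -61.9 -159.4  218.7] az deg 90.07 tilt [-0.02  0.01] F fr [-0.35  0.35  3.61] M [-0.026  0.11   0.033] w 0.0075
```

>>> step_arm --pt "0 0.001 0 0 0 0" --pt "0 0 0 0 0 0"

```text
time: 24.65
ee_pos: [0.6762, -0.2125, 0.2187]
eef_rot: [0.643, 0.766, -0.0, 0.0]
ft_force: [-1.2, -1.1, 3.4]
width: 0.0078
```

>>> step_arm --pt "0 0.001 0 0 0 0" --pt "0 0 0 0 0 0"

```text
time: 24.85
ee_pos: [0.6772, -0.2124, 0.2187]
eef_rot: [0.643, 0.766, -0.0, 0.0]
ft_force: [1.3, -0.5, 3.9]
width: 0.0074
```

```bash
python3 - <<'E'
from h import *
infr()
E
```

```text
t 24.85 frame pos mm [ -60.1 -159.5  218.7] az deg 90.07 tilt [-0.02 -0.  ] F fr [ 1.18 -0.67  3.94] M [-0.036 -0.256 -0.032] w 0.0074
```

>>> step_arm --pt "0 0.001 0 0 0 0" --pt "0 0 0 0 0 0"

```text
time: 25.05
ee_pos: [0.6783, -0.2122, 0.2187]
eef_rot: [0.643, 0.766, -0.0, 0.0]
ft_force: [2.3, 0.4, 2.1]
width: 0.0075
```

>>> step_arm --pt "0 0.001 0 0 0 0" --pt "0 0 0 0 0 0"

```text
time: 25.25
ee_pos: [0.6792, -0.212, 0.2186]
eef_rot: [0.643, 0.766, -0.0, 0.0]
ft_force: [2.9, 0.2, 2.2]
width: 0.0079
```

```bash
python3 - <<'E'
from h import *
infr()
E
```

```text
t 25.25 frame pos mm [ -58.1 -159.4  218.6] az deg 90.07 tilt [-0.02 -0.01] F fr [ 2.87 -0.26  2.2 ] M [ 0.    -0.739  0.049] w 0.0079
```

>>> step_arm --pt "0 0.001 0 0 0 0" --pt "0 0 0 0 0 0"

```text
time: 25.45
ee_pos: [0.6796, -0.212, 0.2184]
eef_rot: [0.643, 0.766, -0.001, -0.0]
ft_force: [-0.1, 0.4, 2.2]
width: 0.0075
```

>>> step_arm --pt "0 0.001 0 0 0 0" --pt "0 0 0 0 0 0"

```text
time: 25.65
ee_pos: [0.6804, -0.2121, 0.2183]
eef_rot: [0.643, 0.766, -0.001, -0.001]
ft_force: [-2.2, -0.3, 2.2]
width: 0.0074
```

```bash
python3 - <<'E'
from h import *
infr()
E
```

```text
t 25.65 frame pos mm [ -57.  -159.7  218.3] az deg 90.03 tilt [-0.   -0.11] F fr [-2.18  0.12  2.18] M [ 0.197  0.422 -0.042] w 0.0074
```

>>> step_arm --pt "0 0.001 0 0 0 0" --pt "0 0 0 0 0 0"

```text
time: 25.85
ee_pos: [0.6816, -0.2119, 0.2185]
eef_rot: [0.643, 0.766, -0.001, -0.0]
ft_force: [-1.4, -0.1, 2.3]
width: 0.0077
```

```bash
python3 - <<'E'
from h import *
infr()
E
```

```text
t 25.85 frame pos mm [ -55.7 -159.7  218.5] az deg 90.04 tilt [-0.02 -0.07] F fr [-1.38  0.15  2.33] M [ 0.061  0.443 -0.017] w 0.0077
```

>>> step_arm --pt "0 0.001 0 0 0 0" --pt "0 0 0 0 0 0"

```text
time: 26.05
ee_pos: [0.6819, -0.2119, 0.2185]
eef_rot: [0.644, 0.765, -0.001, -0.001]
ft_force: [-6.0, -0.5, 3.6]
width: 0.0073
```

```bash
python3 - <<'E'
from h import *
infr()
E
```

```text
t 26.05 frame pos mm [ -55.4 -159.8  218.5] az deg 90.02 tilt [ 0.01 -0.16] F fr [-6.05  0.52  3.55] M [ 0.29   1.454 -0.024] w 0.0073
```

It now stands stiff: 6 N for 0.3 mm, after riding over the catch (peak 8 N) and dropping (forward pull of 3 N). I ease off the push, let go and rise straight up.

>>> step_arm --pt "0 -0.0007 0 0 0 0" --pt "0 0 0 0 0 0" --pt "0 0 0 0 0 0"

```text
time: 26.35
ee_pos: [0.6818, -0.2119, 0.2185]
eef_rot: [0.643, 0.766, -0.001, -0.0]
ft_force: [-4.2, -0.6, 2.9]
width: 0.0078
```

>>> step_arm --pt "0 0 0 0 0 0" --pt "0 0 0 0 0 0" --pt "0 0 0 0 0 0" --pt "0 0 0 0 0 0" --pt "0 0 0 0 0 0" --pt "0 0 0 0 0 0" --gripper 0.4

```text
time: 26.95
ee_pos: [0.6821, -0.2116, 0.2186]
eef_rot: [0.643, 0.766, -0.0, -0.0]
ft_force: [-0.4, -0.7, 0.4]
width: 0.0347
```

```bash
python3 - <<'E'
from h import *
infr()
E
```

```text
t 26.95 frame pos mm [ -55.2 -159.6  218.6] az deg 90.06 tilt [-0.01 -0.04] F fr [-0.49 -0.62  0.36] M [ 0.121  0.002 -0.032] w 0.0347
```

>>> step_arm --pt "0 0 -0.01 0 0 0" --pt "0 0 -0.02 0 0 0" --pt "0 0 -0.03 0 0 0" --pt "0 0 -0.03 0 0 0" --pt "0 -0.03 -0.01 0 0 0" --pt "0 -0.03 0 0 0 0" --pt "0 -0.03 0 0 0 0" --pt "0 0 0 0 0 0" --pt "0 0 0 0 0 0"

```text
time: 27.85
ee_pos: [0.5933, -0.2273, 0.32]
eef_rot: [0.643, 0.765, 0.0, 0.0]
ft_force: [0.2, 0.9, 0.6]
width: 0.0347
```

```bash
python3 snap.py w8; python3 - <<'E'
from h import *
infr()
c=get_calibration("wrist");q=proj(c,fw(-.058,-.16,.18),True);print(q)
s=camera("side")[:,:,::-1];t=camera("top")[:,:,::-1]
a=cv2.imread("pics/w8.png");y=int(min(max(q[1]-75,0),250));x=int(q[0]-100);a=a[y:y+150,x:x+200];print(x,y)
R=lambda i:cv2.resize(i,(400,300),interpolation=cv2.INTER_CUBIC)
cv2.imwrite("pics/crop8.png",np.vstack([np.hstack([R(a),R(s[185:245,380:460])]),np.hstack([R(t[100:250,220:420]),R(s[100:250,260:460])])]))
E
```

```text
27.85 [ 0.59333426 -0.22725993  0.31998771] [6.43478957e-01 7.65463588e-01 3.51795220e-04 4.51236866e-04] 0.03474940295639789
t 27.9 frame pos mm [-144.6 -159.3  319.5] az deg 90.08 tilt [-0.01  0.03] F fr [-0.28 -0.09 -0.19] M [ 0.001 -0.089 -0.053] w 0.035
(np.float64(313.6463598875766), np.float64(267.64914320283725))
213 192
```

View pics/crop8.png

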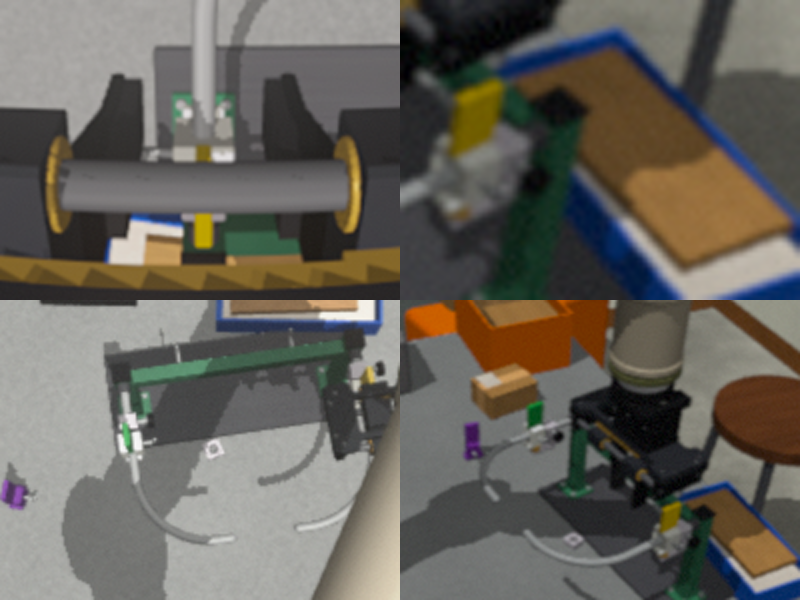

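The carrier hangs upright on the leg against the collar, hook outside, arm clear; purple and collar look unmoved. Last check: its position from the plate's top edges in w8 (crop (203,221) to (203,247)).

```bash
python3 - <<'E'
from h import *
import pickle
c,s,_=pickle.load(open("pics/w8.pkl","rb"))
for u,v in((192,247),(213,247),(203,247)):
    X=atz(ray(c,213+u/2,192+v/2,True),.241);print((Ro.from_euler('z',-FY).apply(X-FO)*1e3).round(1))
infr();close_job()
E
```

```text
[ -42.9 -164.6  241. ]
[ -42.9 -155.1  241. ]
[ -42.9 -159.6  241. ]
t 28.0 frame pos mm [-144.2 -159.1  318.7] az deg 90.12 tilt [-0.01 -0.04] F fr [ 0.48 -0.9   0.2 ] M [ 0.025 -0.037  0.021] w 0.0347
the job is handed in; nothing more can be done
```

The yellow carrier is on the right-hand side leg, over the spring catch and against the stop. I let go of it, and the job was handed in at about 28 s of the 72 s allowed.

- **Rail and bend:** I threaded the carrier on the open end with its hook outside the frame. It went round the bend with no contact force above sensor noise, about 1 N.
- **Catch and stop:** The push over the catch peaked at about 8 N. After that the carrier was pulled forward about 3 N as the catch dropped into the notch. It then stood stiff against the rubber at 6 N, so I eased off and let go.
- **Last checks:** In the last pictures the carrier hangs upright against the collar. The plate's front edge put the carrier at about frame (-58, -160) mm, inside the required range. The arm was clear, with no force on it. The pictures show no sign of the bystanders in view having moved; I did not re-measure them, and not all were in view.
- **Doubtful or inconsistent:**
  - I could not read the catch value itself, so "clicked home" rests on the forces and the position.
  - The arm's own reading put the carrier about 1.5 mm further on, near -57 mm. That is within the error of my frame measurement.
  - The first rough frame estimate was several millimetres off (87 mm between the rail tips instead of 78), so I re-measured the frame with the wrist camera before threading.
- **Pictures:** I viewed 11, one more than the budget of 10.

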